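# Spread a circlip and hold it in the axle groove

## Task

Take the circlip pliers that stand in the slotted stand, squeeze their handles so that the circlip on their tips is fully spread, and slide the spread circlip down over the end of the upright axle stub that has a groove round it (not the smooth one) until the circlip lies level with the groove. Finish while still holding the pliers there upright and squeezed, with the circlip spread all round the groove and not resting on or pressing against the axle; let nothing go. Leave the other loose things on the bench where they are.

Things in the scene. Friction and masses are not known exactly. Their poses are not given: they have to be found in the camera images.
- pliers: Circlip pliers upright in the stand, tips down, circlip on the tips, 0.26 to 0.33 kg; they lift straight up. Origin on their long axis at the circlip's underside; z up along them, y the line along which the handles close, x from the axis to the circlip's centre. Pivot 30 wide, 50 above origin. Black handles at +y and -y, each 14 wide along x, 11 thick along y, 60 to 125 above origin.
- handles (a point): grip point on the pliers' axis midway between the handles, 108 mm above the pliers' origin, axes as theirs: grip from above, closing along y. Over their flat, parallel outer faces the handles are 60 relaxed, 40 fully squeezed; they move straight in along y, always parallel. A spring opens them: 4 N starts them closing, 10 N brings them to the built-in stop; a 20 to 30 N grip holds them there and carries the pliers.
- ring_center (a point): centre of the circlip at mid-thickness, 22 mm from the pliers' axis along their x and 1.2 above their origin. A flat steel ring 2.4 thick, band 4.5 wide, its gap and lugs (4 high) towards the pliers. Fully spread it is round, 35 inside, 44 outside; relaxed it is too narrow for the axle. It moves on the pliers only to spread.
- ring_left (a joint): spread of the circlip (rad): 0 relaxed, 0.24 fully spread; follows the squeeze of the handles in proportion. The spring closes it again if the squeeze is relaxed.
- stand: fixed grey stand: a foot 85 x 76 x 20 high (mm) on which the circlip rests; at the pliers' -x side an upright steel plate 50 wide, reaching 80 above the bench, with a slot 16 wide, open at the top, for the pivot rivet. Origin on the bench under the pliers' axis; x and y as the pliers'.
- axle: fixed gearbox end: aluminium block 90 x 90 x 34 high (mm), round cover to 50 high, and an upright steel axle stub 30 in diameter, its end 100.5 above the bench with a bevelled rim (4.5 high, 3.5 in). THIS one has a groove. Origin on the bench on the axle's centre line, z up.
- groove (a point): point on the centre line of the grooved axle at mid-height of the groove, 82 above the bench. The groove is 8 high (78 to 86 above the bench) and 3 deep.
- plain_axle: the same gearbox end, but its axle stub (30 diameter, top 100.5 above the bench) is smooth, flat-ended and without a groove: not to be used. Origin on the bench on its centre line.
- mug: black mug, 80 mm across, 92 mm high; a loose bystander to leave alone. Origin at the centre of its underside.
- wrench: steel open-end wrench, 170 mm long, lying flat; a loose bystander to leave alone. Origin on its underside.
- bearing: steel ball bearing, a ring 52 mm across and 15 high, lying flat; a loose bystander to leave alone. Origin at the centre of its underside.
- casting: small square aluminium casting, 50 x 50 x 26 mm; a loose bystander to leave alone. Origin at the centre of its underside.
- bush: brass bush standing up, 28 mm across, 30 high; a loose bystander to leave alone. Origin at the centre of its underside.
There are look-alikes about, which are no part of the job. What is shaped like the axle but pink or yellow is not meant. What is shaped like the stand but purple is not meant.

How it is judged (in metres and radians):
On the way:
1. the circlip is held spread above the end of the grooved axle (value of joint ring_left above 0.19 rad and horizontal distance between ring_center and groove below 0.02 m and z of ring_center in the frame of groove above 0.02 m), for 0.1 s.
At the end, for the whole second after the job is handed in: Pliers gripped (over 5 N), circlip spread (joint over 0.19), its centre within 3 mm of the grooved axle's centre line and within 3 mm of the groove's mid-height; pliers upright within 0.1 rad, at rest, and touching the axle with under 2 N. No bystander moved over 30 mm (value of joint ring_left above 0.19 rad and horizontal distance between ring_center and groove below 0.003 m and z of ring_center in the frame of groove between -0.003 and 0.003 m and angle between pliers's own z axis and vertical below 0.1 rad and contact force between the fingers and pliers above 5 N and contact force between pliers and axle below 2 N and contact force between pliers and stand below 0.1 N and linear speed of pliers below 0.02 m/s); the arm keeps its last pose, push and grip.
It fails at once if a bystander is knocked away: moved more than 30 mm (distance of any of mug, wrench, bearing, casting, bush from where it was at the start of the episode above 0.03 m).
It also fails if it takes over 42 s, if anything falls off the work surface, if the arm or the gripper's body presses on something with over 40 N, if the wrist force passes 120 N, or if a joint passes its speed limit or range.

## Robot

A 7-joint arm with a two-finger parallel gripper is mounted at the origin on the work surface. World frame = base frame: x ahead of the robot, y to its left, z up, the work surface at z = 0. Lengths are in mm, angles in rad, forces in N, time in s.
With the tool pointing down it reaches from about 400 to 875 mm from the base axis. Payload 4.4 kg.
Tool frame: the origin (TCP) lies where the fingers leave the gripper's body, on its centre line; the fingertips stand 73 mm ahead of it and the grasp point (between the pads) lies 54 mm ahead of it; z points along the fingers, y is the line along which they close (so a half turn about z gives the same grasp; the last joint's range is limited). The gripper opens to 85 mm and grips with 20 to 120 N. Pads are 22 mm wide; open, the fingers measure 114 mm over their backs; the gripper's body (76 mm by 85 mm) begins 54 mm behind the grasp point. The pads swing forward as they close: fully open they stand 13 mm farther back than shut.
Start: joints at [-1.235, 0.628, 0.038, 1.517, -0.027, 0.996, -0.02], TCP at [254.179, 598.255, 303.913] pointing down, gripper open.
Joint ranges: [-3.06, 3.06], [-0.37, 2.12], [-1.25, 1.32], [0.18, 2.47], [-1.1, 4.24], [0.23, 1.98], [-2.94, 2.94]. Speed limits (rad/s): [2.57, 2.57, 3.14, 3.14, 3.14, 3.14, 3.14].

## Interface

Orientations are given as [roll, pitch, yaw] about the fixed x, y, z axes, in that order (R = Rz(yaw) Ry(pitch) Rx(roll)).
In Python, from cell import ctrl gives the robot as it stands.
- The arm moves only by the tool send_rows, never from a script. Its argument "rows" is a list that holds one entry, the list of rows, each a list of 6 numbers: the shift along the tool's x, y, z in cm, then the turn, a rotation vector about the tool's x, y, z in rad. In form: [[[tx, ty, tz, wx, wy, wz], ...]]. A call has 1 to 10 rows; each row is the pose to reach, as a shift and turn from the pose commanded when the call began, along the tool's axes at that moment; what a row does not reach only later rows make up. A row lasts 1/10 s, in which the tool goes at most 50 mm and 8.59 degrees, less where a joint would pass 70% of its speed; a pose out of reach is approached as far as the arm can. A call with a gripper value outside its range is refused whole. "grip" is the closure in counts, from 0 (fully open) to 255 (shut), set as the call begins (left out, the last holds). The fingers move at their own pace and stop on an object; the grip force is fixed at half the most. Time passes only in rows, so rows that repeat a pose let the fingers close. It gives the time, the measured TCP pose, the force, the opening and the grip force at its end, in the units of the state.
- ctrl.read_state(): the state, without advancing time (a new reading comes with each control period).
- ctrl.get_image(name): name is "scene" or "top"; returns a dict with "pixels" (480x640x3 uint8, red, green, blue), "fx", "fy", "cx", "cy" (pixels), "D" ([k1, k2, p1, p2, k3] as OpenCV has them; the pictures are not rectified), "extrinsics" (4x4, takes a point from camera to world coordinates). Camera axes: x right, y up, looking along -z (the intrinsics and any distortion apply to the point x, -y, -z); pixel columns grow to the right and rows downward; lengths in mm; the calibration is good to about 2 mm. A picture is of the moment at which its call begins. There is no depth.
- ctrl.finish_job(): hands the job in; it is judged then, once.
The state is a dict: "clock": time; "qpos": joint angles; "qd": joint speeds; "tau": joint torques, N m; "eef_pos": TCP position; "tool_rot": TCP orientation; "force": force on the tool from outside, world axes, zero at the start; "torque": the same for the moment, N m; "width": finger opening in mm; "gripper_force": force on a finger pad.
Only numpy, scipy, OpenCV 4.12 (cv2) and the standard library are available. Lean on these libraries where they do the work, as an engineer would, in place of code of your own. Each camera call takes 0.05 s, during which the arm holds its last target. There are 200 camera calls.

## Working session

There is one attempt and no reset: what is moved stays moved. The work goes in short steps, Python scripts to look and compute and a tool call to move; the robot and the scene stay as the last step left them, time stands still between calls to the robot, and variables do not carry over. Pictures are saved under pics/ and viewed, at most 10 in all, crops included, and the job is handed in when it is done.

Besides the shell and the picture viewer there is one more tool, called as name(argument=value, ...), one argument or row to a line, values as JSON. send_rows: Moves the arm, as the interface text tells. Its arguments: {"type":"object","properties":{"rows":{"type":"array","items":{"type":"array","items":{"type":"array","items":{"type":"number"}}}},"grip":{"type":"number"}},"required":["rows"]}

```bash
mkdir -p pics; ls
cat > h.py <<'E'
import numpy as np, cv2
from cell import ctrl
def get(n,f=None):
    im=ctrl.get_image(n)
    if f: cv2.imwrite('pics/'+f,cv2.cvtColor(im['pixels'],cv2.COLOR_RGB2BGR))
    return im
def ray(im,u,v):
    K=np.array([[im['fx'],0,im['cx']],[0,im['fy'],im['cy']],[0,0,1.]])
    p=cv2.undistortPoints(np.array([[[u,v]]],float),K,np.array(im['D'],float))[0,0]
    E=np.array(im['extrinsics']);return E[:3,3],E[:3,:3]@np.array([p[0],-p[1],-1])
def onz(im,u,v,z):
    o,d=ray(im,u,v);return o+d*(z-o[2])/d[2]
def proj(im,P):
    E=np.array(im['extrinsics']);c=(np.atleast_2d(P)-E[:3,3])@E[:3,:3]
    K=np.array([[im['fx'],0,im['cx']],[0,im['fy'],im['cy']],[0,0,1.]])
    return cv2.projectPoints((c*[1,-1,-1]).reshape(-1,1,3),np.zeros(3),np.zeros(3),K,np.array(im['D'],float))[0][:,0]
E
python3 - <<'E'
from h import *
for n in('scene','top'):
    im=get(n,n+'0.png');print(n,im['fx'],im['D'],np.round(im['extrinsics'],3).tolist())
s=ctrl.read_state();print(s)
E
```

```text
pics
scene 580.1613644084331 [0.05921198 0.         0.         0.         0.        ] [[-0.781, -0.334, 0.528, 1083.596], [0.624, -0.398, 0.672, 663.303], [-0.014, 0.854, 0.52, 663.743], [0.0, 0.0, 0.0, 1.0]]
top 602.890055670966 [-0.02973028  0.          0.          0.          0.        ] [[0.007, 0.995, -0.099, 398.408], [-1.0, 0.006, -0.013, -70.242], [-0.012, 0.099, 0.995, 1162.335], [0.0, 0.0, 0.0, 1.0]]
{'clock': 0.1, 'qpos': array([-1.23483131,  0.62926276,  0.03844467,  1.51826534, -0.02698516,
        0.99629547, -0.01998362]), 'qd': array([ 8.99993121e-04, -9.35245303e-04,  2.03203616e-03, -3.02475794e-03,
        3.68366304e-05, -1.99066314e-03,  1.42114838e-04]), 'tau': array([ 2.97530627e-03, -5.64533150e+01,  1.23062287e+00, -1.93978339e+01,
        1.13287690e-02,  5.30821737e-03, -1.75190763e-06]), 'eef_pos': array([253.98234716, 597.85375658, 303.07587453]), 'tool_rot': array([-3.13987999e+00,  3.00621127e-05,  2.73985225e+00]), 'force': array([ 0.32153138, -0.3140412 ,  0.12718315]), 'torque': array([ 0.02208025, -0.03426171, -0.0028207 ]), 'gripper_force': 0.0, 'width': 85.12485326942148}
```

View pics/scene0.png

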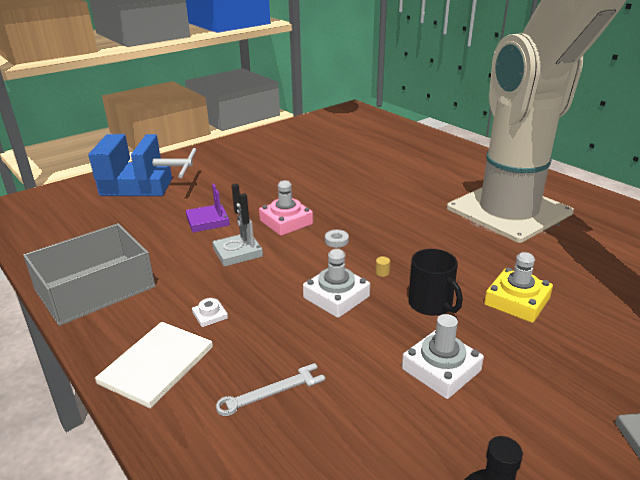

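View pics/top0.png

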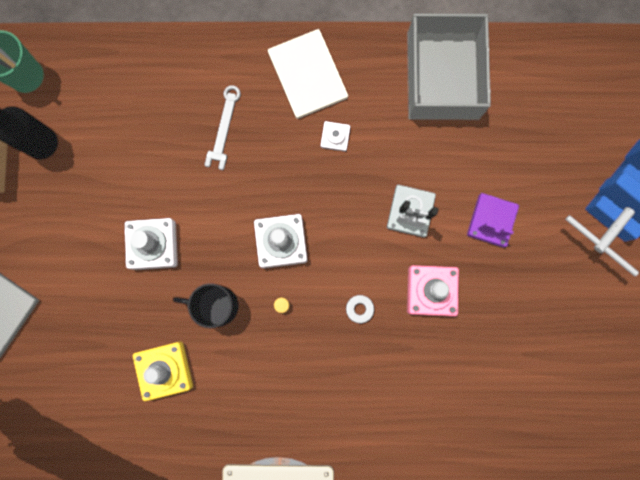

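Candidates for the axle in the scene view are white (336,270), white (443,345), pink (286,205) and yellow (520,285). The white one at (336,270) has a groove neck; (443,345) is smooth. For the stand, grey at (238,240) holds the pliers and purple at (207,215) is the look-alike. I'll check this in one crop.

Run:
```python
from h import *
a=cv2.imread('pics/scene0.png');b=cv2.imread('pics/top0.png')
f=lambda i,x,y,w,h:cv2.resize(i[y:y+h,x:x+w],(400,300),interpolation=cv2.INTER_CUBIC)
c=np.vstack([np.hstack([f(a,190,175,120,90),f(a,296,235,80,60+20-20)]),np.hstack([f(b,372,172,80,60),f(b,241,210,80,60)])])
cv2.imwrite('pics/c1.png',c)
```

```text
(no output)
```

View pics/c1.png

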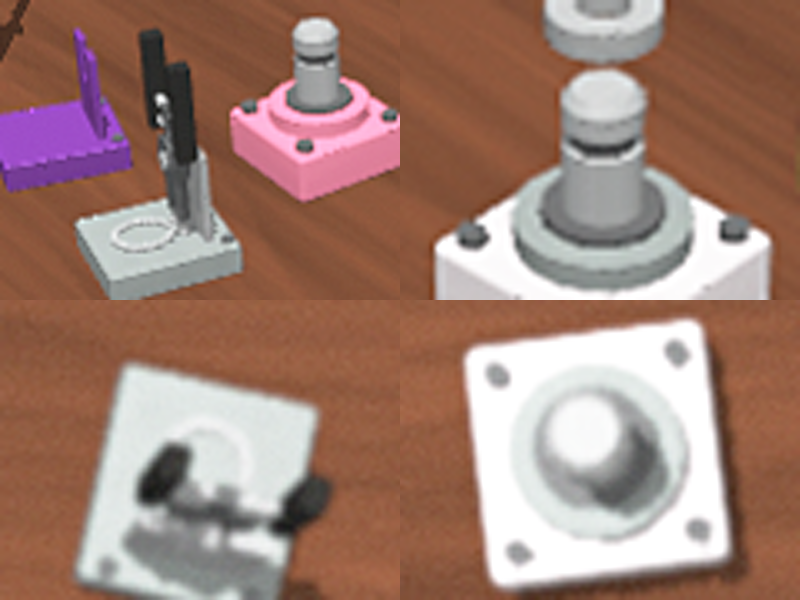

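The crops confirm the choice: the grooved white axle (scene 336,265; top 281,240) and the grey stand with pliers (scene 238,240; top 412,210). Next I fit their poses.

```bash
cat > fit.py <<'E'
from h import *
from scipy.optimize import least_squares
S=get('scene');T=get('top')
H=[(0,25,145),(0,-25,145)]
def pl(p):
    x,y,a=p;R=lambda q:np.array([x+np.cos(a)*q[0]-np.sin(a)*q[1],y+np.sin(a)*q[0]+np.cos(a)*q[1],q[2]])
    P=[R((0,24.5,145)),R((0,-24.5,145)),R((22,0,22.4))]
    return P
mt=[(405,206),(433,212.6),(413.4,204.4)]
ms=[(244,194.8),(235,185),(234.1,245.5)]
f=lambda p:np.r_[(proj(T,pl(p))-mt).ravel(),(proj(S,pl(p))-ms).ravel()]
for sw in (0,1):
    if sw: ms[0],ms[1]=ms[1],ms[0]
    r=least_squares(f,[*onz(T,415,212,80)[:2],-0.2],loss='soft_l1');print('pl',r.x,r.cost,np.round(r.fun,1))
for z,u,v in((100.5,277.6,236),(50,281,241.6),(34,280.7,240.9)):print('ax top',onz(T,u,v,z))
print('ax scene',onz(S,337,254,100.5))
# foot corners
c=[onz(T,u,v,20)[:2] for u,v in((397,184.6),(435.6,193.6),(387.6,227.6))];print(c,np.arctan2(*(c[0]-c[2])[::-1]),np.linalg.norm(c[0]-c[1]),np.linalg.norm(c[0]-c[2]))
E
python3 fit.py
```

```text
pl [ 5.68546883e+02 -2.45248696e+02 -2.16385643e-01] 6.278678647659119 [ 0.2 -1.2  0.4 -1.5 -2.7  3.  -0.3 -0.4  0.4 -0.5  0.4 -1. ]
pl [ 5.69471182e+02 -2.45045133e+02 -3.77130486e-01] 37.15684902582846 [  0.8  -3.9  -0.4   0.1  -1.    3.    6.4  10.   -7.  -10.4  -0.3  -1.7]
ax top [524.22586831  -1.21564466 100.5       ]
ax top [519.77395119  -4.38264939  50.        ]
ax top [522.84309811  -2.85396186  34.        ]
ax scene [527.17916689   5.52324728 100.5       ]
[array([ 634.60180737, -224.4288501 ]), array([ 617.47677026, -298.35642619]), array([ 551.12312169, -205.83734969])] -0.21913329125854838 75.88513295752044 85.52388467426962
```

```bash
cat > to.py <<'E'
import sys
from h import *
from scipy.spatial.transform import Rotation as Ro
def to(x,y,z,yaw):
    s=ctrl.read_state();R=Ro.from_euler('xyz',s['tool_rot'])
    d=R.inv().apply(np.array([x,y,z])-s['eef_pos'])/10
    w=(R.inv()*Ro.from_euler('xyz',[np.pi,0,yaw])).as_rotvec()
    print('t',round(s['clock'],2),'pos',np.round(s['eef_pos'],1),'shift cm',np.round(d,2),'w',np.round(w,4),'q',np.round(s['qpos'],2))
if __name__=='__main__': to(*map(float,sys.argv[1:]))
E
python3 to.py 568.5 -246 260 2.924
```

```text
t 0.2 pos [254.1 598.  303.3] shift cm [-61.94 -65.37   4.41] w [-1.200e-03 -1.000e-04 -1.842e-01] q [-1.23  0.63  0.04  1.52 -0.03  1.   -0.02]
```

send_rows(
  rows=[
    [[-3.4,-3.6,0,0,0,0],[-6.8,-7.2,0,0,0,0],[-10.2,-10.8,0,0,0,-0.05],[-13.6,-14.4,0,0,0,-0.1],[-17,-18,0,0,0,-0.15],[-20.4,-21.6,0,0,0,-0.184],[-23.8,-25.2,0,0,0,-0.184],[-27.2,-28.8,0,0,0,-0.184],[-30.6,-32.4,0,0,0,-0.184],[-34,-36,0,0,0,-0.184]],
  ],
  grip=0,
)

```text
clock: 1.2
eef_pos: [426.7, 132.1, 304.1]
tool_rot: [3.141, 0.0, 2.924]
force: [0.3, -0.1, 0.1]
width: 85.4
gripper_force: 0.0
```

```bash
python3 to.py 568.5 -246 260 2.924
```

```text
t 1.2 pos [426.7 132.1 304.1] shift cm [-22.01 -33.85   4.4 ] w [0.0003 0.0004 0.    ] q [-0.39  0.34  0.03  2.06 -0.02  0.74  1.01]
```

send_rows(
  rows=[
    [[-2.7,-4.1,0,0,0,0],[-5.4,-8.2,0,0,0,0],[-8.1,-12.4,0,0,0,0],[-10.8,-16.6,0,0,0,0],[-13.5,-20.8,0,0,0,0],[-16.2,-25,0,0,0,0],[-19,-29.4,1,0,0,0],[-22,-33.9,3,0,0,0],[-22,-33.9,4.4,0,0,0]],
  ],
)

```text
clock: 2.1
eef_pos: [568.3, -251.9, 259.5]
tool_rot: [-3.137, 0.003, 2.917]
force: [-0.3, -0.4, 0.3]
width: 85.3
gripper_force: 0.0
```

```bash
python3 to.py 568.5 -246 180 2.924
python3 - <<'E'
from h import *
S=get('scene','s2.png');T=get('top','t2.png')
a=cv2.imread('pics/s2.png');b=cv2.imread('pics/t2.png')
c=np.hstack([cv2.resize(a[120:270,180:300],(400,500),interpolation=cv2.INTER_CUBIC),cv2.resize(b[130:280,352:472],(400,500),interpolation=cv2.INTER_CUBIC)])
cv2.imwrite('pics/c2.png',c)
E
```

```text
t 2.1 pos [ 568.3 -251.9  259.5] shift cm [0.14 0.62 7.94] w [-0.0046  0.0033 -0.0075] q [ 0.32  0.63  0.08  1.65 -0.06  0.85  1.77]
```

View pics/c2.png

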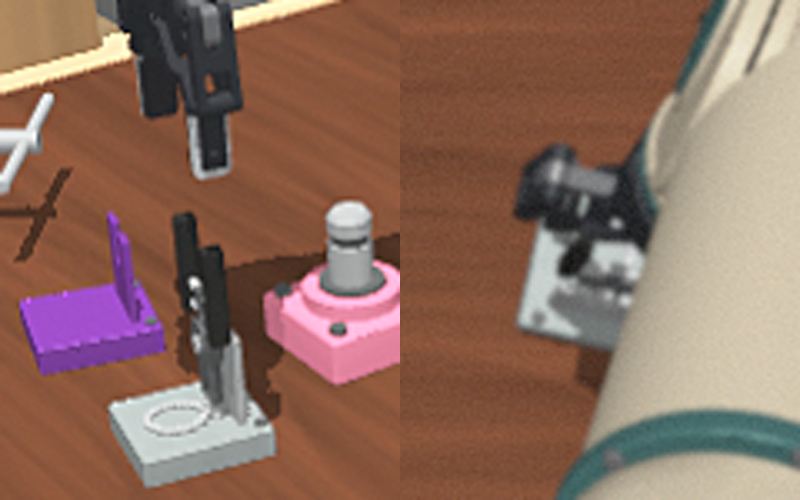

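send_rows(
  rows=[
    [[0,0,0,0,0,0],[0,0,0,0,0,0],[0,0,2,0,0,0]],
  ],
)

```text
clock: 2.5
eef_pos: [570.0, -243.7, 243.4]
tool_rot: [-3.141, 0.007, 2.926]
force: [0.4, -0.7, -1.5]
width: 85.5
gripper_force: 0.0
```

```bash
python3 to.py 568.5 -246.5 180 2.924
python3 - <<'E'
from h import *
S=get('scene');a=cv2.cvtColor(S['pixels'],cv2.COLOR_RGB2BGR)
x=cv2.resize(a[120:270,180:300],None,fx=4,fy=4,interpolation=cv2.INTER_CUBIC)
s=ctrl.read_state();p=s['eef_pos'];y=np.array([np.sin(2.924),-np.cos(2.924),0]);xx=np.array([np.cos(2.924),np.sin(2.924),0])
for k in(-45,45):
  for j in(-11,11):
    u=(proj(S,p+k*y+j*xx-[0,0,60])[0]-[180,120])*4;cv2.circle(x,tuple(int(i) for i in u),3,(0,0,255),-1)
for k in(-25,25):
  u=(proj(S,np.r_[568.5,-246.,145]+k*y)[0]-[180,120])*4;cv2.circle(x,tuple(int(i) for i in u),3,(0,255,0),-1)
cv2.imwrite('pics/c3.png',x)
E
```

```text
t 2.5 pos [ 570.  -243.7  243.4] shift cm [ 0.14 -0.31  6.34] w [-0.0004  0.0073  0.0021] q [ 0.32  0.65  0.07  1.67 -0.06  0.81  1.77]
```

View pics/c3.png

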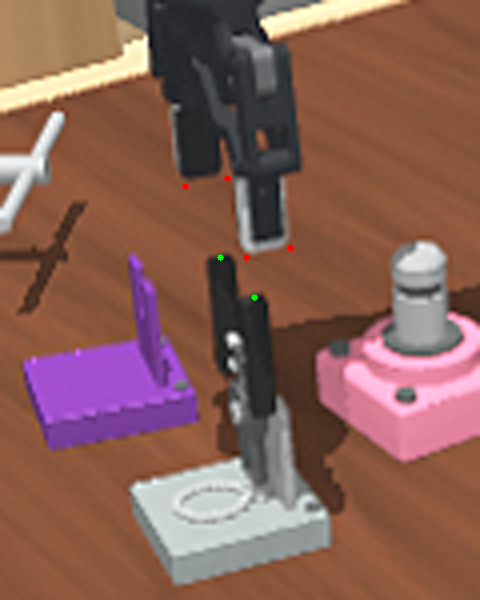

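The green dots sit on the handle tops at (221,257) and (255,298) in the crop, and the fingers line up with the projection to within about 1 px. I'll descend.

send_rows(
  rows=[
    [[0,-0.1,0.5,0,0,0],[0,-0.1,1.3,0,0,0],[0,-0.1,2.2,0,0,0],[0,-0.1,3.2,0,0,0],[0,-0.1,4.2,0,0,0],[0,-0.1,5.2,0,0,0],[0,-0.1,5.8,0,0,0],[0,-0.1,6.0,0,0,0],[0,-0.1,6.0,0,0,0],[0,-0.1,6.0,0,0,0]],
  ],
)

```text
clock: 3.55
eef_pos: [567.9, -245.6, 180.2]
tool_rot: [-3.142, 0.001, 2.924]
force: [-0.2, 0.9, 0.6]
width: 85.3
gripper_force: 0.0
```

```bash
python3 to.py 568.5 -246.5 180 2.924
```

```text
t 3.55 pos [ 567.9 -245.6  180.2] shift cm [-0.08 -0.07  0.02] w [-0.0001  0.0007 -0.0002] q [ 0.33  0.73  0.06  1.72 -0.06  0.69  1.77]
```

send_rows(
  rows=[
    [[0,0,0,0,0,0],[0,0,0,0,0,0],[0,0,0,0,0,0],[0,0,0,0,0,0],[0,0,0,0,0,0],[0,0,0,0,0,0],[0,0,0,0,0,0],[0,0,0,0,0,0]],
  ],
  grip=255,
)

```text
clock: 4.35
eef_pos: [568.2, -247.0, 182.8]
tool_rot: [-3.14, 0.003, 2.923]
force: [-3.8, -0.2, 15.0]
width: 36.5
gripper_force: 59.3
```

send_rows(
  rows=[
    [[0,0,-0.3,0,0,0],[0,0,-0.8,0,0,0],[0,0,-1.5,0,0,0],[0,0,-2.5,0,0,0],[0,0,-4,0,0,0],[0,0,-6,0,0,0],[0,0,-8,0,0,0],[0,0,-9.5,0,0,0],[0,0,-10,0,0,0],[0,0,-10,0,0,0]],
  ],
)

```text
clock: 5.35
eef_pos: [567.8, -245.6, 280.7]
tool_rot: [-3.141, 0.001, 2.924]
force: [0.3, 0.5, -3.5]
width: 36.0
gripper_force: 60.3
```

send_rows(
  rows=[
    [[0,0,0,0,0,0],[0,0,0,0,0,0]],
  ],
)

```text
clock: 5.55
eef_pos: [567.1, -245.3, 278.8]
tool_rot: [3.141, -0.002, 2.924]
force: [-0.5, -0.1, -3.6]
width: 35.7
gripper_force: 60.3
```

Run:
```python
from h import *
S=get('scene','s4.png');T=get('top','t4.png')
a=cv2.imread('pics/s4.png');b=cv2.imread('pics/t4.png')
c=np.hstack([cv2.resize(a[100:250,180:280],(400,600),interpolation=cv2.INTER_CUBIC),cv2.resize(b[130:280,372:472],(400,600),interpolation=cv2.INTER_CUBIC)])
cv2.imwrite('pics/c4.png',c);s=ctrl.read_state();print(s['eef_pos'],s['tool_rot'],s['force'],s['width'])
```

```text
[ 567.26726031 -245.39352283  278.9838488 ] [ 3.14131844e+00 -1.68884575e-03  2.92380202e+00] [ 0.11535118 -0.84559609 -3.40796609] 36.14799163107229
```

View pics/c4.png

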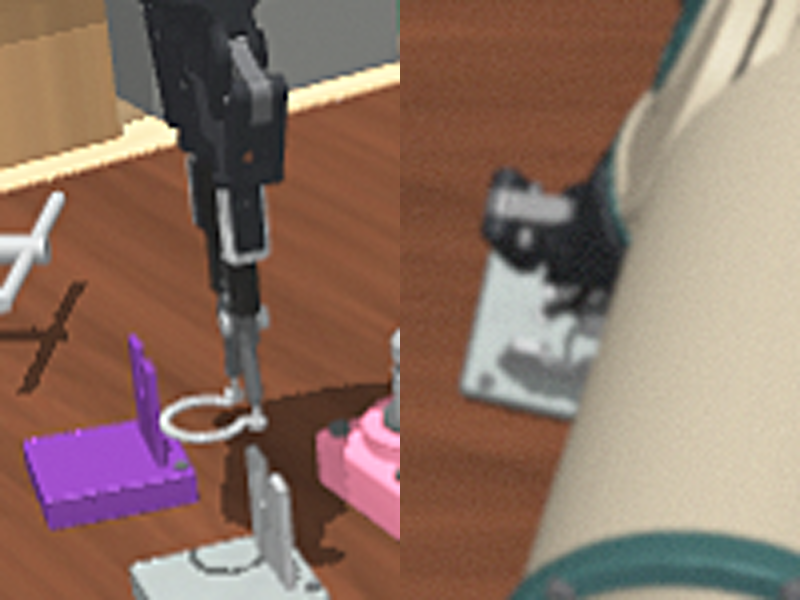

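The circlip is spread and the pliers hang free, with the ring around (231,204) in the scene view. Now I fit the axle and the ring by contour in the scene image, and the axle block in the top image.

```bash
cat > cf.py <<'E'
from h import *
from scipy.ndimage import map_coordinates
from scipy.optimize import minimize
def grad(a,sig=0.8):
    g=[cv2.GaussianBlur(a[...,c].astype(np.float32),(0,0),sig) for c in range(3)]
    gx=np.array([cv2.Sobel(c,cv2.CV_32F,1,0) for c in g]);gy=np.array([cv2.Sobel(c,cv2.CV_32F,0,1) for c in g])
    return gx,gy
def score(im,G,curves):
    t=0;n=0
    for P in curves:
        u=proj(im,P);d=np.gradient(u,axis=0);l=np.hypot(*d.T)+1e-9;nx,ny=-d[:,1]/l,d[:,0]/l
        g=0
        for c in range(3):
            g=g+np.abs(map_coordinates(G[0][c],[u[:,1],u[:,0]],order=1)*nx+map_coordinates(G[1][c],[u[:,1],u[:,0]],order=1)*ny)
        t+=np.sum(np.minimum(g,300)*l);n+=l.sum()
    return t/n
def arc(x,y,z,r,a0,a1,n=60):
    t=np.linspace(a0,a1,n);return np.c_[x+r*np.cos(t),y+r*np.sin(t),0*t+z]
def axle(im,x,y):
    E=np.array(im['extrinsics']);b=np.arctan2(E[1,3]-y,E[0,3]-x)
    C=[arc(x,y,z,15,b-1.2,b+1.2) for z in(78,86)]
    C+=[arc(x,y,100.5,11.5,b+1.8,b+2*np.pi-1.8)]
    for s in(-1,1):
        e=b+s*np.pi/2
        for z0,z1 in((60,77),(87,95)):
            C.append(np.c_[np.full(20,x+15*np.cos(e)),np.full(20,y+15*np.sin(e)),np.linspace(z0,z1,20)])
    return C
def block(x,y,a,z=34):
    c=[(-45,-45),(45,-45),(45,45),(-45,45),(-45,-45)];R=np.array([[np.cos(a),-np.sin(a)],[np.sin(a),np.cos(a)]])
    q=np.array(c)@R.T+[x,y];return [np.c_[np.linspace(q[i],q[i+1],80)[4:-4],np.full(72,z)] for i in range(4)]
def ringc(x,y,z):return [arc(x,y,zz,r,0,2*np.pi) for r,zz in((17.5,z+1.2),(22,z+1.2),(22,z-1.2))]
def best(f,x0,span,step):
    from scipy.optimize import brute,fmin
    return brute(lambda p:-f(p),[slice(c-s,c+s+1e-9,t) for c,s,t in zip(x0,span,step)],finish=fmin,full_output=True)[:2]
E
python3 - <<'E'
from cf import *
S=get('scene');T=get('top')
ld=lambda f:cv2.imread('pics/'+f)[...,::-1]
gs,gt=grad(ld('scene0.png')),grad(ld('top0.png'))
print('axle scene',best(lambda p:score(S,gs,axle(S,*p)),[523,-1],[10,10],[1,1]))
b=best(lambda p:score(T,gt,block(*p)),[523,-2,0.1],[8,8,.15],[1,1,.03]);print('block top',b)
print('block scene',best(lambda p:score(S,gs,block(*p)),[523,-2,b[0][2]],[8,8,.1],[1,1,.03]))
g4=grad(ld('s4.png'))
s=ctrl.read_state();z=s['eef_pos'][2]-161.6;px=np.array([np.cos(-.218),np.sin(-.218)])
print('pred ring',s['eef_pos'][:2]+22*px,z)
print('ring',best(lambda p:score(S,g4,ringc(*p,z)),s['eef_pos'][:2]+22*px,[8,8],[1,1]))
print('ring3',best(lambda p:score(S,g4,ringc(*p)),[*(s['eef_pos'][:2]+22*px),z],[6,6,6],[1.5,1.5,1.5]))
E
```

```text
axle scene (array([522.0430735 ,  -2.85045745]), np.float64(-285.58203595936885))
block top (array([ 5.23e+02, -1.00e+00,  1.60e-01]), np.float64(-300.00000000000006))
block scene (array([5.25036667e+02, 1.93061189e+00, 1.17746394e-01]), np.float64(-287.7780899887409))
pred ring [ 588.90343303 -250.25594484] 117.68155343596223
ring (array([ 590.55309311, -246.95326104]), np.float64(-287.6017816235283))
ring3 (array([ 592.02554433, -244.2441787 ,  119.24699861]), np.float64(-287.645649295528))
```

```bash
sed -i 's/np.minimum(g,300)/np.minimum(g,1500)**.7/' cf.py
cat > m.py <<'E'
from cf import *
S=get('scene');T=get('top')
ld=lambda f:cv2.imread('pics/'+f)[...,::-1]
gs,gt=grad(ld('scene0.png')),grad(ld('top0.png'))
print('axle scene',best(lambda p:score(S,gs,axle(S,*p)),[523,-1],[10,10],[1,1]))
b=best(lambda p:score(T,gt,block(*p)),[523,-2,0.1],[8,8,.15],[1,1,.03]);print('block top',b)
print('block scene',best(lambda p:score(S,gs,block(*p)),[523,-2,b[0][2]],[8,8,.1],[1,1,.03]))
g4=grad(ld('s4.png'))
s=ctrl.read_state();z=s['eef_pos'][2]-161.6;px=np.array([np.cos(-.218),np.sin(-.218)])
print('pred ring',s['eef_pos'][:2]+22*px,z)
print('ring',best(lambda p:score(S,g4,ringc(*p,z)),s['eef_pos'][:2]+22*px,[8,8],[1,1]))
E
python3 m.py
```

```text
axle scene (array([522.38766723,  -2.11189578]), np.float64(-83.53795569453149))
block top (array([ 5.24398514e+02, -1.16692761e+00,  1.32522000e-01]), np.float64(-143.7326790099737))
block scene (array([5.25429903e+02, 1.13600482e+00, 1.35220550e-01]), np.float64(-79.55155505488264))
pred ring [ 589.04037589 -250.30909707] 117.9430118648265
ring (array([ 590.86778659, -246.63473984]), np.float64(-90.52457599004651))
```

```bash
python3 to.py 502 3.75 290 2.924
```

```text
t 5.85 pos [ 567.6 -245.6  279.5] shift cm [11.79 22.92 -1.04] w [ 0.     -0.0006 -0.0002] q [ 0.32  0.61  0.08  1.64 -0.05  0.9   1.77]
```

send_rows(
  rows=[
    [[0.6,1.2,-1,0,0,0],[1.8,3.6,-1,0,0,0],[3.4,6.6,-1,0,0,0],[5.2,10.2,-1,0,0,0],[7,13.8,-1,0,0,0],[8.8,17.2,-1,0,0,0],[10.2,19.9,-1,0,0,0],[11.2,21.8,-1,0,0,0],[11.7,22.7,-1,0,0,0],[11.8,22.9,-1,0,0,0]],
  ],
)

```text
clock: 6.85
eef_pos: [501.6, 5.1, 290.5]
tool_rot: [3.141, 0.001, 2.926]
force: [0.0, -0.2, -4.0]
width: 36.2
gripper_force: 60.6
```

send_rows(
  rows=[
    [[0,0,0,0,0,0],[0,0,0,0,0,0],[0,0,0,0,0,0],[0,0,0,0,0,0]],
  ],
)

```text
clock: 7.25
eef_pos: [502.1, 2.6, 289.8]
tool_rot: [-3.141, 0.0, 2.922]
force: [-0.8, 0.4, -2.3]
width: 36.0
gripper_force: 60.6
```

```bash
cat > m2.py <<'E'
import sys
from cf import *
name=sys.argv[1]
S=get('scene',name+'.png');g=grad(S['pixels'])
T=get('top',name+'t.png')
s=ctrl.read_state();z=s['eef_pos'][2]-161.6;px=np.array([np.cos(-.218),np.sin(-.218)])
pr=s['eef_pos'][:2]+22*px
print(s['clock'],s['eef_pos'],s['tool_rot'],s['force'],s['torque'],s['width'],'pred ring',pr,z)
r=best(lambda p:score(S,g,ringc(*p,z)),pr,[8,8],[1,1]);print('ring',r)
a=cv2.resize(S['pixels'][185:335,280:400,::-1],None,fx=5,fy=5,interpolation=cv2.INTER_CUBIC)[:,:,:]
b=a.copy()
def dr(C,col):
    for P in C:cv2.polylines(b,[np.int32((proj(S,P)-[280,185]+.5)*5*4)],False,col,1,cv2.LINE_AA,2)
dr(ringc(*r[0],z),(0,0,255))
dr(axle(S,522.4,-2.1),(255,0,0))
cv2.imwrite('pics/'+name+'c.png',np.hstack([a[:,100:500],b[:,100:500]])[:600])
E
python3 m2.py s5
```

```text
7.35 [501.9778264   2.970589  289.8075408] [-3.14144348e+00 -1.38425012e-04  2.92276151e+00] [-0.25218232  0.3395747  -2.55594509] [ 0.01228216  0.01299162 -0.01562765] 36.066854382894405 pred ring [523.45712945  -1.78751364] 128.20754079938482
ring (array([525.5995076 ,  -1.06887653]), np.float64(-89.3458685296818))
```

View pics/s5c.png

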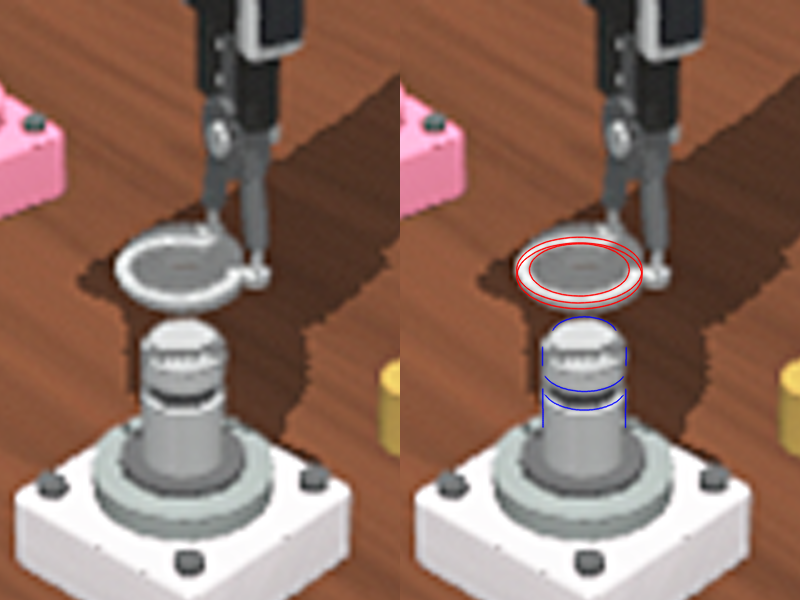

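The crop shows the spread ring at (179,271), about 4 crop px (under 1 image px) left of the axle's centre line at x=183. The grey disc behind the ring is the bearing on the bench. I'll shift slightly and lower onto the bevel.

send_rows(
  rows=[
    [[0.05,0.08,0.2,0,0,0],[0.05,0.08,0.7,0,0,0],[0.05,0.08,1.3,0,0,0],[0.05,0.08,1.9,0,0,0],[0.05,0.08,2.3,0,0,0],[0.05,0.08,2.6,0,0,0],[0.05,0.08,2.75,0,0,0],[0.05,0.08,2.8,0,0,0],[0.05,0.08,2.8,0,0,0],[0.05,0.08,2.8,0,0,0]],
  ],
)

```text
clock: 8.35
eef_pos: [501.7, 4.4, 262.1]
tool_rot: [3.141, 0.0, 2.924]
force: [-1.1, 0.5, -2.5]
width: 36.3
gripper_force: 60.6
```

```bash
sed -i 's/fx=5,fy=5/fx=10,fy=10/; s/\[185:335,280:400/[225:280,310:365/; s/\[280,185\]+.5)\*5/[310,225]+.5)*10/; s/a\[:,100:500\],b\[:,100:500\]/a[:,70:470],b[:,70:470]/' m2.py; python3 m2.py s6
```

```text
8.45 [501.70953143   4.43887708 262.0899293 ] [3.14144679e+00 3.96310261e-04 2.92380270e+00] [ 0.20662325 -0.10005999 -2.94526927] [-0.00355405  0.00960326  0.01177698] 36.52264628342773 pred ring [ 5.23188834e+02 -3.19225565e-01] 100.48992929922551
ring (array([526.13684262,   1.08458374]), np.float64(-82.19869874445355))
```

View pics/s6c.png

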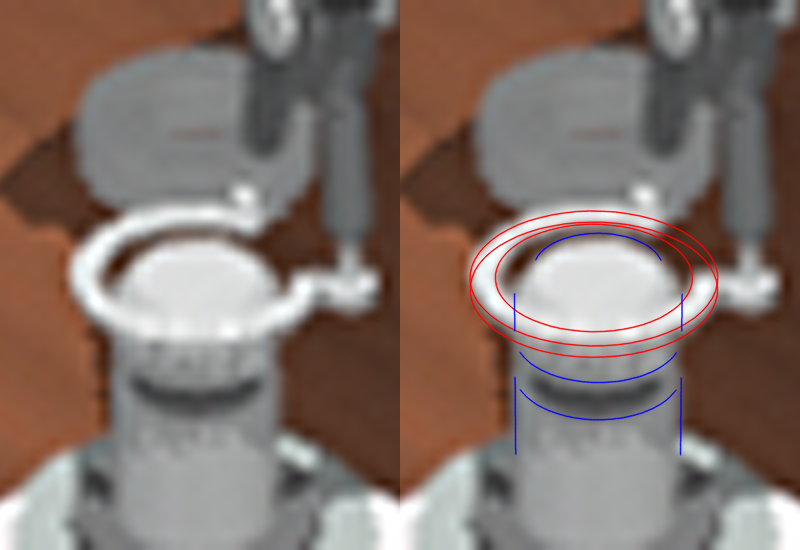

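The ring (centre about (195,272) in the crop) surrounds the axle end (centre about (195,272)) evenly, with no contact force. I'll lower slowly.

send_rows(
  rows=[
    [[0,0,0.15,0,0,0],[0,0,0.4,0,0,0],[0,0,0.6,0,0,0],[0,0,0.75,0,0,0],[0,0,0.8,0,0,0],[0,0,0.8,0,0,0]],
  ],
)

```text
clock: 9.05
eef_pos: [501.5, 4.4, 253.8]
tool_rot: [-3.142, -0.0, 2.924]
force: [0.2, -0.2, -2.9]
width: 36.4
gripper_force: 60.6
```

send_rows(
  rows=[
    [[0,0,0.15,0,0,0],[0,0,0.4,0,0,0],[0,0,0.65,0,0,0],[0,0,0.85,0,0,0],[0,0,1.0,0,0,0],[0,0,1.05,0,0,0],[0,0,1.05,0,0,0],[0,0,1.05,0,0,0]],
  ],
)

```text
clock: 9.85
eef_pos: [501.6, 4.4, 243.4]
tool_rot: [3.142, 0.0, 2.924]
force: [-0.6, 1.0, -2.9]
width: 36.4
gripper_force: 60.6
```

```bash
python3 m2.py s7
```

```text
9.95 [501.64595977   4.43824883 243.48030229] [3.14152664e+00 1.50507497e-04 2.92380900e+00] [-0.07636295  0.48271082 -2.54558756] [-0.01600599  0.00630406  0.02030077] 36.29027361276751 pred ring [ 5.23125263e+02 -3.19853821e-01] 81.88030229269509
ring (array([510.95514112, -10.75088131]), np.float64(-78.05365424701888))
```

View pics/s7c.png

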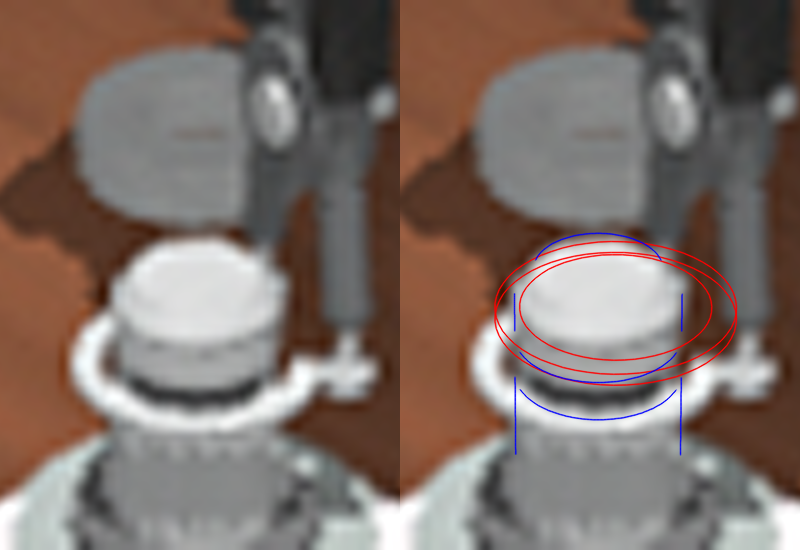

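Run:
```python
from cf import *
S=get('scene');a=S['pixels'].mean(2)
c=310+7+19.6
print('col profile rows255-275',np.round(a[255:276,336:338].mean(1)).astype(int))
print('row261 cols310-350',np.round(a[260:263,315:348].mean(0)).astype(int))
for P in((522.4,-2.1,82),(523.1,-.3,82),(524.4,-1.2,82)):
    o=proj(S,ringc(*P)[2]);i=proj(S,ringc(*P)[0]);t=proj(S,ringc(*P)[1]);g=[proj(S,arc(*P[:2],z,15,0,6.28))[:,1].max() for z in(78,86)]
    print(P,'near outer low row',o[:,1].max(),'inner near top row',i[:,1].max(),'left',t[:,0].min(),i[:,0].min(),'right',t[:,0].max(),'lips',g)
b=cv2.imread('pics/scene0.png').mean(2)
print('scene0 axle col',np.round(b[236:285,336:338].mean(1)).astype(int))
print('scene0 axle row',np.round(b[270:273,324:350].mean(0)).astype(int))
```

```text
col profile rows255-275 [220 222 224 219 180 154 165 171 153  70  85 177 230 166 155 139 133 134
 134 134 134]
row261 cols310-350 [ 96  95  95  94  93  92  92  89  79 190 237 214 121  95 131 139 151 161
 164 167 166 165 161 163 167 165 161 145 140 100  74 164 186]
(522.4, -2.1, 82) near outer low row 267.36511860927885 inner near top row 264.81062282799576 left 324.0744083021706 326.5718546914682 right 348.510820077525 lips [np.float64(266.43521324502524), np.float64(262.7122967575541)]
(523.1, -0.3, 82) near outer low row 267.95279600734926 inner near top row 265.39284223819766 left 324.4031823296905 326.9043954947442 right 348.8768726123931 lips [np.float64(267.0172251177668), np.float64(263.2908711239361)]
(524.4, -1.2, 82) near outer low row 267.9979777452327 inner near top row 265.43771774874637 left 323.5259649013748 326.0274452277361 right 348.00117583725927 lips [np.float64(267.0620115209897), np.float64(263.33555967947245)]
scene0 axle col [160 145 160 228 217 207 169 162 159 157 158 128 122 205 223 219 217 220
 218 217 219 222 214 176 150 162 167 150  72  64 141 207 158 160 161 162
 160 161 161 161 162 162 163 160 142 118 114  85 129]
scene0 axle row [193 182 158 134 129 142 152 155 157 160 163 160 160 161 162 162 161 158
 154 146 132 137 152 174 190 186]
```

The circlip rings the axle evenly: its left edge is at about 72 in the crop and the axle spans 112–280. It lies at groove height, the force shows only the pliers' weight, and nothing is touching. Handing in.

```bash
python3 -c "
from cell import ctrl
print(ctrl.finish_job())"
```

```text
the job is handed in; nothing more can be done
None
```

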